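Find the flat on the polisher's drive shaft and hold its collar there

ROBOT

A 7-joint arm with a two-finger parallel gripper is mounted at the origin on the work surface. World frame = base frame: x ahead of the robot, y to its left, z up, the work surface at z = 0. Lengths are in m, angles in rad, forces in N, time in s.
With the tool pointing down it reaches from about 0.4 to 0.85 m from the base axis. Payload 6.9 kg.
Tool frame: the origin (TCP) lies midway between the tips of the shut fingers; the grasp point (between the pads) lies behind it (ctrl.pinch_z is the z of the grasp point in the tool frame, in m); z points along the fingers, y is the direction in which the jaws open and shut (so a half turn about z gives the same grasp; the last joint's range is limited). The gripper opens to 85 mm and grips with 20 to 120 N. Pads are 22 mm wide; open, the fingers measure 114 mm over their backs; the gripper's body (76 mm by 85 mm) begins 54 mm behind the grasp point. The pads swing forward as they close: fully open they stand 13 mm farther back than shut.
Start: joints at [-1.065, 0.507, -0.238, 1.5, 0.126, 1.149, -0.155], TCP at [0.244, 0.575, 0.209] pointing down, gripper open.
Joint ranges: [-3.08, 3.08], [-0.24, 2.05], [-1.43, 1.35], [0, 2.5], [-1.52, 4.66], [0.17, 1.96], [-2.89, 2.89]. Speed limits (rad/s): [2.39, 2.39, 3.14, 3.14, 3.14, 3.14, 3.14].

INTERFACE

Orientations are given as a unit quaternion [w, x, y, z].
In Python, from station import ctrl, get_state, vision, ticket, models gives the robot as it stands. Calls block until the motion is done:
- ctrl.movep(position, orientation): joint-space move of the TCP to a pose.
- ctrl.movel(position, frame=None, max_speed=0.15): straight line of the TCP; frame=None keeps the orientation; max_speed is the mean speed in m/s.
- ctrl.set_joints(angles): joint-space move.
- ctrl.ungrasp() and ctrl.close_gripper(force=None): open the fingers fully, or close them until they stop; force is the grip in N (None keeps the last).
- ctrl.pause(seconds).
- ctrl.ik(position, orientation): joint angles nearest the present ones, or None.
- get_state(): the state.
- vision.grab_frame(name): name is "scene" or "top" or "wrist"; returns (picture, depth): 384x512x3 uint8, blue, green, red; 384x512 float32, m along the optical axis (not along the pixel's ray), 0 where there is no reading.
- vision.camera_info(name): a dict with "mtx" (3x3 intrinsics, pixels), "R" (3x3) and "t" (3): a world point X has camera coordinates R X + t; the wrist camera has in their place "hand_eye" (4x4, takes a point from camera to tool coordinates, whose origin is the TCP and whose axes are the flange's). Camera axes: x right, y down, z forward; pixel columns grow to the right and rows downward; lengths in m; the calibration is good to about 2 mm. A picture is of the moment at which its call begins: read the wrist's pose just before it. camera_info takes no time and is no camera call.
A pose or a line that the arm cannot do raises ctrl.Unreachable and nothing moves.
- ticket.close_job(): hands the job in, once; it reports no verdict.
Trained networks look in the newest picture that a camera, given by its name, has taken for a name from the list of things; names that differ only in an ending like _2 or _b are one class to them, and where a whole thing is asked for, a point or a joint stands for the part that bears it (a point fixed in the world has none). Each returns a list of dicts, best first, with "p" (0 to 1); they miss things now and then, are a little off and sometimes report something else, mostly with a low value. They report only what shows in the picture. A call takes as long as a camera call. They do not tell look-alikes from the thing itself.
- models.recognise(camera, target): "point" ([column, row] in pixels, amid what is visible of it).
- models.masks_of(camera, target): "mask" (384x512 bool, what is visible of it) and "point" ([column, row] in pixels, amid what is visible of it).
The state is a dict: "time": time; "qpos": joint angles; "qd": joint speeds; "tau": joint torques, N m; "tcp_pos": TCP position; "eef_rot": TCP orientation; "contact_force": force on the tool from outside, world axes, zero at the start; "wrist_torque": the same for the moment, N m; "width": finger opening in m.
Only numpy, scipy, OpenCV 4.12 (cv2) and the standard library are available. Lean on these libraries where they do the work, as an engineer would, in place of code of your own. Each camera call takes 0.05 s, during which the arm holds its last target.

TASK

Pinch the upright drive shaft of the specimen polisher at its upper end and turn it until your fingers feel its flat and the flat squarely faces the notched key guide on the unit. Then pick up the shaft collar, slide it down over the shaft with its screw over the flat, and hold it there, level, with the screw halfway down the flat and facing the guide, ready for a colleague to tighten it. Finish while still gripping the collar - it would slip down if let go - and leave the other things on the bench alone.

Things in the scene. Friction and masses are not known exactly. Their poses are not given: they have to be found in the camera images.
- drive_unit: Fixed drive unit of a specimen polisher: white box 116 x 116 mm, 60 mm high, with a steel shaft upright in the middle of its top (bearing ring 44 mm wide, 6 mm high at its foot). Key guide: dark notched post on the side its own +x points to, centre 80 mm from the shaft axis, 12 mm thick, 30 mm wide, top 116 mm above the bench. Origin on the shaft axis at bench height; z up, x to the guide.
- shaft: Steel shaft, 20 mm in diameter, top 128 mm above the bench, with a flat on its upper part. Turns either way about its upright axis against light friction (0.06 N m), stays where left; starts 28 to 115 degrees counter-clockwise from above of facing the guide. Origin on the axis at bench height; z up, x out of the flat: the flat faces the guide when this x lies along the unit's x.
- flat_mid (a point): Middle of the shaft's flat, 107 mm above the bench, 6 mm from the axis. The flat is 16 mm wide and runs from 90 mm (a ledge, full round below) to 124 mm above the bench; above it is a lead-in 16 mm in diameter. Across flat and back the shaft measures 16 mm, elsewhere 20 mm; pads closed across the flat pull it square to them.
- key_notch (a point): Point in the notch of the key guide, 107 mm above the bench, 80 mm from the shaft axis.
- collar: Loose aluminium shaft collar lying on the bench, bore upright: 40 mm outside, 24 mm bore, 25 mm high, 80 g. A steel set screw runs radially along its own +x at half height: 10 mm thick head out to 35 mm from the axis, 6 mm thick point sticking into the bore to 7.5 mm from the axis, so it goes down the shaft only with the screw over the flat. Origin: centre of underside; z up.
- screw_head (a point): Centre of the collar's screw head, 30 mm from the collar's axis and 12.5 mm above its underside.
- mount_a: Bystander: grey resin sample mount, 30 mm in diameter, 18 mm high; origin at the centre of its underside.
- mount_b: Bystander: a second resin mount like it.
- spacer: Bystander: plain aluminium spacer ring without a screw, 36 mm outside, 24 mm bore, 12 mm high; origin at the centre of its underside.
- bottle: Bystander: white bottle, 60 mm in diameter, 150 mm high; origin at the centre of its underside.
Things that resemble listed ones, but are neither listed nor needed, are in the scene too. What is shaped like the collar but brown or red is not meant. There is more than one size of the drive_unit; the one meant has the size given above.

How it is judged:
On the way, in this order (a step that is already met when the one before it is completed fails the run):
1. the shaft, turned by the fingers on it, has its flat facing the key guide (angle between the x axis of shaft and the x axis of drive_unit, either way round below 0.17 rad and x of flat_mid in the frame of drive_unit above 0 m and contact force between the fingers and shaft above 1 N), for 0.2 s.
2. the collar is lifted off the bench in the gripper (height (world z) of collar above 0.05 m and contact force between the fingers and collar above 2 N), for 0.1 s.
At the end, for the whole second after the job is handed in: The collar is round the shaft and gripped by the fingers (over 2 N), still, level within 8 degrees, its screw over the flat (head within 7 mm sideways of the flat's middle line) and within 7 mm of the flat's mid-height, off the ledge; the flat faces the key guide within 12 degrees (angle between the x axis of shaft and the x axis of drive_unit, either way round below 0.21 rad and x of flat_mid in the frame of drive_unit above 0 m and x of screw_head in the frame of shaft above 0.02 m and y of screw_head in the frame of shaft between -0.007 and 0.007 m and z of screw_head in the frame of shaft between 0.1 and 0.114 m and horizontal distance between collar and shaft below 0.005 m and angle between collar's own z axis and vertical below 0.14 rad and linear speed of collar below 0.02 m/s and contact force between the fingers and collar above 2 N); the arm keeps its last pose, push and grip.
It fails at once if one resin mount is pushed more than 30 mm or tipped over (distance of mount_a from where it was at the start of the episode above 0.03 m or angle between mount_a's own z axis and vertical above 0.5 rad).
It fails at once if the other resin mount is pushed more than 30 mm or tipped over (distance of mount_b from where it was at the start of the episode above 0.03 m or angle between mount_b's own z axis and vertical above 0.5 rad).
It fails at once if the plain spacer ring is pushed more than 30 mm or tipped over (distance of spacer from where it was at the start of the episode above 0.03 m or angle between spacer's own z axis and vertical above 0.5 rad).
It fails at once if the bottle is pushed more than 30 mm or tipped over (distance of bottle from where it was at the start of the episode above 0.03 m or angle between bottle's own z axis and vertical above 0.5 rad).
It also fails if it takes over 72 s, if anything falls off the work surface, if the arm or the gripper's body presses on something with over 40 N, if the wrist force passes 120 N, or if a joint passes its speed limit or range.

## Working session

There is one attempt and no reset: what is moved stays moved. The work goes in short steps, each a Python script; the robot and the scene stay as the last script left them, time stands still between calls to the robot, and variables do not carry over. Pictures are saved under pics/ and viewed, and the job is handed in when it is done.

```bash
ls; mkdir -p pics; cat > h.py <<'E'
import numpy as np,cv2
from station import ctrl,get_state,vision,ticket,models
def px2w(cam,uv,d=None,z=None):
    i=vision.camera_info(cam);K=np.array(i['mtx']);R=np.array(i['R']);t=np.array(i['t'])
    r=np.linalg.inv(K)@np.array([uv[0],uv[1],1.])
    c=-R.T@t; w=R.T@r
    if d is not None: return c+w*d
    return c+w*(z-c[2])/w[2]
def w2px(cam,X):
    i=vision.camera_info(cam);p=np.array(i['mtx'])@(np.array(i['R'])@np.array(X)+np.array(i['t']));return p[:2]/p[2]
E
python3 - <<'E'
from h import *
s=get_state();print(s)
for c in ['scene','top']:
    im,d=vision.grab_frame(c);cv2.imwrite(f'pics/{c}0.png',im);np.save(f'pics/{c}0.npy',d)
    i=vision.camera_info(c);print(c,-np.array(i['R']).T@np.array(i['t']),np.array(i['mtx'])[0,0])
    for n in ['drive_unit','shaft','flat_mid','key_notch','collar','screw_head','mount_a','spacer','bottle']:
        for r in models.recognise(c,n):
            u,v=map(int,r['point']);dd=d[v,u]
            print(c,n,round(r['p'],2),(u,v),px2w(c,(u,v),dd).round(3))
print(ctrl.pinch_z)
E
```

```text
pics
{'time': 0.0, 'qpos': array([-1.06450335,  0.50833365, -0.23751184,  1.50115375,  0.12569207,
        1.14890736, -0.15483156]), 'qd': array([-7.96263157e-05, -4.49741392e-04, -1.99851198e-03,  1.31230558e-03,
        1.23167541e-03, -1.01140506e-03, -2.71314474e-03]), 'tau': array([-2.82094479e-04, -6.20595932e+01, -2.18680546e+00, -2.49666524e+01,
        1.27605413e-02,  1.17155354e-02, -2.46982637e-05]), 'tcp_pos': array([0.24370298, 0.57492381, 0.20812465]), 'eef_rot': array([-1.62602136e-04,  1.99070769e-01,  9.79984697e-01, -8.92375914e-04]), 'contact_force': array([-0.06830994,  0.31691448, -0.36620697]), 'wrist_torque': array([ 0.06763777, -0.04585017, -0.00122404]), 'width': 0.08547604277105282}
scene [1.43015825 0.02737392 0.80233055] 420.5406576613312
scene drive_unit 0.94 (311, 220) [0.578 0.114 0.059]
scene drive_unit 0.77 (359, 170) [0.352 0.26  0.077]
scene shaft 0.65 (360, 151) [0.323 0.258 0.127]
scene shaft 0.54 (307, 201) [0.541 0.1   0.092]
scene flat_mid 0.62 (362, 149) [0.318 0.264 0.131]
scene flat_mid 0.5 (306, 199) [0.489 0.101 0.058]
scene key_notch 0.
[... 1025 characters left out ...]
otch 0.88 (197, 182) [0.528 0.105 0.114]
top key_notch 0.59 (132, 264) [0.314 0.252 0.142]
top collar 0.72 (281, 177) [ 0.567 -0.121  0.018]
top collar 0.68 (257, 214) [ 0.463 -0.056  0.001]
top collar 0.56 (315, 169) [ 0.596 -0.219  0.005]
top collar 0.21 (196, 182) [0.527 0.107 0.117]
top screw_head 0.65 (317, 170) [ 0.588 -0.221  0.026]
top screw_head 0.56 (280, 182) [ 0.556 -0.12   0.001]
top screw_head 0.42 (199, 183) [0.531 0.102 0.088]
top mount_a 0.49 (102, 170) [0.573 0.377 0.022]
top mount_a 0.49 (195, 185) [0.526 0.113 0.081]
top spacer 0.69 (280, 177) [ 0.565 -0.117  0.028]
top spacer 0.53 (245, 128) [ 0.714 -0.017 -0.001]
top bottle 0.78 (396, 181) [ 0.547 -0.42   0.102]
-0.0187
```

```bash
python3 - <<'E'
import cv2
a=cv2.imread('pics/scene0.png');cv2.imwrite('pics/s_l.png',cv2.resize(a[130:300,80:440],None,fx=2.2,fy=2.2,interpolation=cv2.INTER_CUBIC))
a=cv2.imread('pics/top0.png');cv2.imwrite('pics/t_l.png',cv2.resize(a[90:310,70:430],None,fx=2.2,fy=2.2,interpolation=cv2.INTER_CUBIC))
E
```

```text
(no output)
```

View pics/s_l.png

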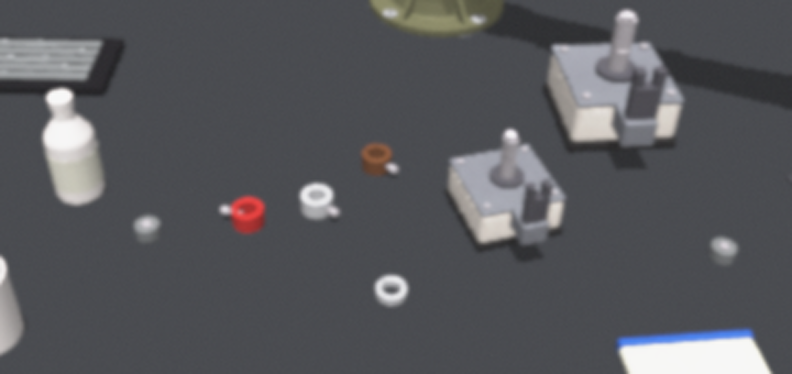

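View pics/t_l.png

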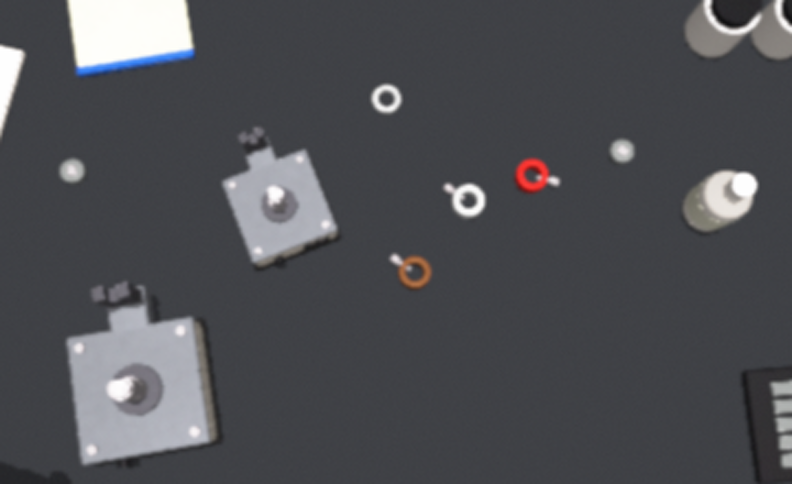

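Units: big at top-px (133,260), about 145 mm and too large; small at (195,182), about 110 mm and 60 mm high, so this one is meant. Collars: red (313,169) and brown (258,213) are excluded; silver with a screw at (282,180) is meant. The plain ring at (245,134) is the spacer. Next are the pose estimates and a close wrist look at each.

```bash
cat >> h.py <<'E'
from scipy.spatial.transform import Rotation as Ro
def down(a):
    # tool y along world angle a, z down
    y=np.array([np.cos(a),np.sin(a),0]);z=np.array([0,0,-1.]);x=np.cross(y,z)
    q=Ro.from_matrix(np.c_[x,y,z]).as_quat();return np.r_[q[3],q[:3]]
def rotm(q): return Ro.from_quat(np.r_[q[1:],q[0]]).as_matrix()
def jaw(): 
    y=rotm(get_state()['eef_rot'])[:,1];return np.arctan2(y[1],y[0])
def wcam(s):
    H=np.array(vision.camera_info('wrist')['hand_eye']);T=np.eye(4);T[:3,:3]=rotm(s['eef_rot']);T[:3,3]=s['tcp_pos'];return T@H
def wpx(M,uv,z=None,d=None):
    K=np.array(vision.camera_info('wrist')['mtx']);w=M[:3,:3]@np.linalg.inv(K)@np.array([uv[0],uv[1],1.]);c=M[:3,3]
    return c+w*(d if d is not None else (z-c[2])/w[2])
def wproj(M,X):
    K=np.array(vision.camera_info('wrist')['mtx']);p=K@(M[:3,:3].T@(np.array(X)-M[:3,3]));return p[:2]/p[2]
E
python3 - <<'E'
from h import *
sh=px2w('top',(195,178.6),z=.128);g=px2w('top',(185,152.7),z=.116);print(sh,g,np.degrees(np.arctan2(*(g-sh)[[1,0]])))
print(np.array(vision.camera_info('wrist')['hand_eye']).round(4),vision.camera_info('wrist')['mtx'])
d=np.load('pics/top0.npy')
# top face fit
pts=[]
for v in range(130,230):
    for u in range(150,250):
        if d[v,u]>0:
            p=px2w('top',(u,v),d[v,u])
            if .052<p[2]<.068: pts.append(p[:2])
pts=np.float32(pts);r=cv2.minAreaRect(pts);print(len(pts),r)
for a in (20,110,-70):
  for z in (.3,.2,.09): 
    q=ctrl.ik([sh[0],sh[1],z],down(np.radians(a)));print(a,z,None if q is None else np.round(q,2))
E
```

```text
[0.53404032 0.10880731 0.128     ] [0.6047428  0.13881745 0.116     ] 22.99912246934804
[[-7.000e-04 -9.645e-01 -2.642e-01  6.670e-02]
 [ 1.000e+00 -7.000e-04 -1.000e-04 -1.100e-03]
 [-1.000e-04 -2.642e-01  9.645e-01 -1.655e-01]
 [ 0.000e+00  0.000e+00  0.000e+00  1.000e+00]] [[268.69633167   0.         258.02724191]
 [  0.         268.69633167 188.78532354]
 [  0.           0.           1.        ]]Traceback (most recent call last):
  File "<stdin>", line 10, in <module>
  File "h.py", line 4, in px2w
    i=vision.camera_info(cam);K=np.array(i['mtx']);R=np.array(i['R']);t=np.array(i['t'])
ValueError: time passes only in moves, steps and waits
```

```bash
sed -i "s/^def px2w/import functools\nCI=functools.lru_cache(None)(lambda n: vision.camera_info(n))\ndef px2w/; s/=vision.camera_info(cam)/=CI(cam)/; s/vision.camera_info('wrist')/CI('wrist')/" h.py
python3 - <<'E'
from h import *
sh=[.534,.109]
for a in (23,113,-67,203):
  for z in (.3,.09): 
    q=ctrl.ik([sh[0],sh[1],z],down(np.radians(a)));print(a,z,None if q is None else np.round(q,2))
p=get_state()['tcp_pos'];ctrl.movel([p[0],p[1],.3])
ctrl.movep([sh[0],sh[1],.27],down(np.radians(23)))
s=get_state();M=wcam(s)
im,d=vision.grab_frame('wrist');cv2.imwrite('pics/w1.png',im);np.save('pics/w1d.npy',d);np.save('pics/w1M.npy',M)
print(s['tcp_pos'],s['qpos'].round(2),s['time'],np.degrees(jaw()))
for n in ['drive_unit','shaft','flat_mid','key_notch']:
    for r in models.recognise('wrist',n):
        u,v=map(int,r['point']);print(n,round(r['p'],2),(u,v),wpx(M,(u,v),d=d[v,u]).round(4))
cv2.imwrite('pics/w1b.png',cv2.resize(im,None,fx=1.5,fy=1.5,interpolation=cv2.INTER_CUBIC))
E
```

```text
23 0.3 [-0.33  0.32  0.12  1.55 -0.04  1.27  0.2 ]
23 0.09 [-0.3   0.51  0.07  1.87 -0.05  0.76  0.21]
113 0.3 [-0.08  0.32 -0.24  1.55  0.08  1.28  1.64]
113 0.09 [-0.04  0.52 -0.31  1.87  0.22  0.78  1.5 ]
-67 0.3 [-0.53  0.34  0.42  1.56 -0.14  1.28 -1.27]
-67 0.09 [-0.5   0.54  0.38  1.88 -0.28  0.78 -1.13]
203 0.3 [-0.93  0.52  1.15  1.56 -0.48  1.38 -2.47]
203 0.09 [ 0.23  0.6  -0.74  1.87  0.51  0.88  2.78]
[0.53382148 0.11063589 0.2699376 ] [-0.35  0.34  0.15  1.61 -0.05  1.2   0.21] 3.7417 23.14772522158964
drive_unit 0.96 (152, 21) [0.352  0.2199 0.082 ]
drive_unit 0.78 (269, 162) [0.5457 0.1195 0.0664]
shaft 0.67 (258, 170) [0.5316 0.1137 0.1238]
flat_mid 0.71 (259, 171) [0.5329 0.1137 0.1275]
key_notch 0.9 (155, 19) [0.3551 0.2231 0.0832]
key_notch 0.78 (265, 162) [0.5384 0.1208 0.0904]
```

View pics/w1b.png

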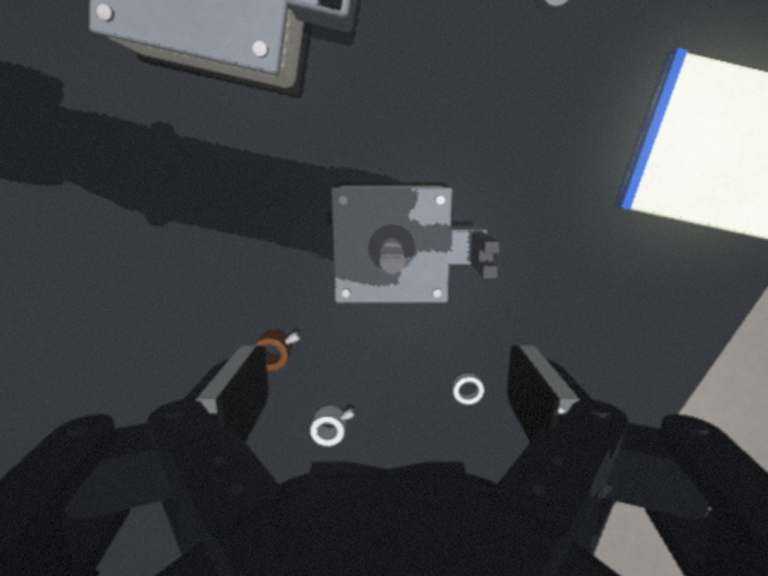

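```bash
python3 - <<'E'
from h import *
M=np.load('pics/w1M.npy');d=np.load('pics/w1d.npy');im=cv2.imread('pics/w1.png')
K=np.array(CI('wrist')['mtx'])
v,u=np.mgrid[100:220,190:350];v=v.ravel();u=u.ravel();dd=d[v,u]
P=(M[:3,:3]@(np.linalg.inv(K)@np.c_[u,v,np.ones(len(u))].T*dd)).T+M[:3,3]
P=P[dd>0]
f=P[(P[:,2]>.05)&(P[:,2]<.07)&(np.hypot(P[:,0]-.534,P[:,1]-.109)<.085)]
print(np.median(f[:,2]),len(f));r=cv2.minAreaRect(f[:,:2].astype(np.float32));print(r)
pts=[wpx(M,(x/1.5,y/1.5),z=.06)[:2] for x,y in [(343,200),(440,200),(346,294),(437,294)]]
print(np.round(pts,4),np.mean(pts,0))
e=lambda a,b:np.degrees(np.arctan2(*(pts[b]-pts[a])[::-1]));print(e(0,1),e(2,3),e(2,0)-90,e(3,1)-90)
t=P[(P[:,2]>.118)&(P[:,2]<.14)&(np.hypot(P[:,0]-.534,P[:,1]-.109)<.03)];print('top',len(t),t.mean(0),t[:,2].max())
g=P[(P[:,2]>.105)&(np.hypot(P[:,0]-.534,P[:,1]-.109)>.05)];print('guide',len(g),g.mean(0))
c=im[145:200,225:345];cv2.imwrite('pics/w1c.png',cv2.resize(cv2.convertScaleAbs(c,alpha=1.5),None,fx=6.5,fy=6.5,interpolation=cv2.INTER_CUBIC))
E
```

```text
0.06045666148353604 6006
((0.5485734939575195, 0.11539378762245178), (0.1338881254196167, 0.10942085832357407), 23.07988739013672)
[[0.4795 0.1332]
 [0.5611 0.168 ]
 [0.515  0.0508]
 [0.5965 0.0856]] [0.53801632 0.1094    ]
23.11282773795353 23.119507746474998 23.323029520190303 23.233488430859794
top 197 [0.53729128 0.11107636 0.12657027] 0.12998915633731906
guide 218 [0.60960502 0.14293545 0.1146001 ]
```

View pics/w1c.png

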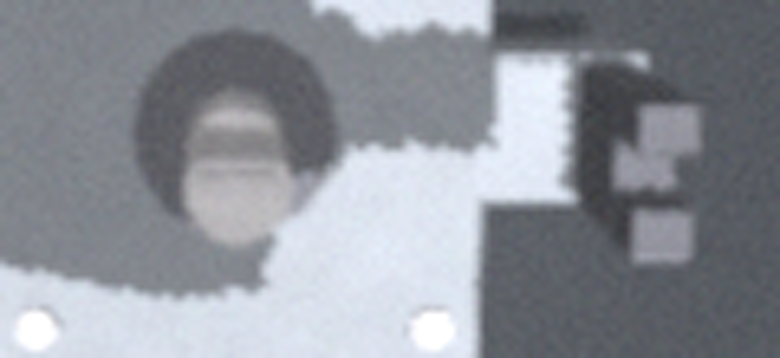

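The wrist view shows the small unit with its guide to the image right (yaw about 23.2°). The shaft is at about (0.5375, 0.1105). Its flat shows as the dark band at px (260,166) facing image-up, which is about 90° CCW of the guide. I'll pinch across the flat with the jaws at 113° and then turn clockwise.

```bash
python3 - <<'E'
from h import *
C=[.5375,.1105];a=np.radians(113)
ctrl.movep([*C,.2],down(a));ctrl.movel([*C,.097],max_speed=.1)
s=get_state();print(s['tcp_pos'],np.degrees(jaw()),s['contact_force'])
ctrl.close_gripper(force=40);ctrl.pause(.2)
s=get_state();print(s['time'],s['width'],s['tcp_pos'],s['contact_force'],s['wrist_torque'],s['qpos'].round(2))
im,d=vision.grab_frame('wrist');cv2.imwrite('pics/w2.png',im)
im,d=vision.grab_frame('scene');cv2.imwrite('pics/s2.png',cv2.resize(im[140:270,240:370],None,fx=4,fy=4))
E
```

```text
[0.53794814 0.11062354 0.09757811] 112.99842324828056 [-0.12458045 -0.88862668  0.15017323]
7.3167 0.01335245429220477 [0.5377944  0.10999671 0.09723972] [-0.43019472 -4.28232169  4.35342211] [-0.78253922 -0.12038535 -0.0252564 ] [-0.13  0.51 -0.18  1.85  0.12  0.79  1.6 ]
```

View pics/w2.png

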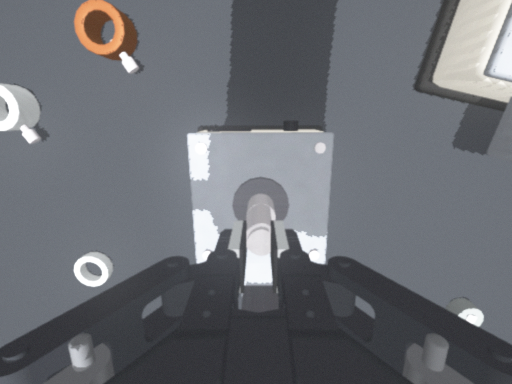

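```bash
python3 - <<'E'
from h import *
C=[.5377,.1103]
for a in range(101,20,-12):
    a=max(a,23.2)
    ctrl.movel([*C,.0972],frame=down(np.radians(a)))
    s=get_state();print(a,round(s['time'],2),round(s['width'],4),s['tcp_pos'].round(4),round(np.degrees(jaw()),1),s['contact_force'].round(1),s['wrist_torque'].round(2))
if a>23.2: ctrl.movel([*C,.0972],frame=down(np.radians(23.2)))
ctrl.pause(.4);s=get_state();print(round(s['time'],2),round(s['width'],4),s['tcp_pos'].round(4),np.degrees(jaw()),s['contact_force'].round(1),s['wrist_torque'].round(2))
im,d=vision.grab_frame('wrist');cv2.imwrite('pics/w3.png',im)
E
```

```text
101 7.78 0.0136 [0.5374 0.1099 0.0972] 101.2 [-1.3 -5.3  4.7] [-0.96  0.23 -0.07]
89 8.13 0.0134 [0.5371 0.11   0.0972] 89.2 [-2.2 -3.3  6.6] [-0.93  0.47 -0.11]
77 8.49 0.0135 [0.5367 0.1101 0.0972] 77.2 [-3.8 -4.5  7.6] [-0.78  0.63 -0.08]
65 8.85 0.0138 [0.5364 0.1103 0.0972] 65.2 [-4.9 -2.7  8.8] [-0.78  0.94 -0.09]
53 9.21 0.0138 [0.5361 0.1106 0.0972] 53.2 [-4.4 -2.5  8.2] [-0.64  1.1  -0.08]
41 9.57 0.0131 [0.536  0.1109 0.0972] 41.3 [-4.5 -2.2  9.3] [-0.48  1.23 -0.02]
29 9.93 0.0136 [0.5358 0.1113 0.0972] 29.3 [-6.4 -2.   9.6] [-0.27  1.27  0.  ]
10.57 0.0135 [0.5358 0.1114 0.0971] 23.503715909769976 [-5.8 -1.2 10.6] [-0.14  1.37 -0.04]
```

View pics/w3.png

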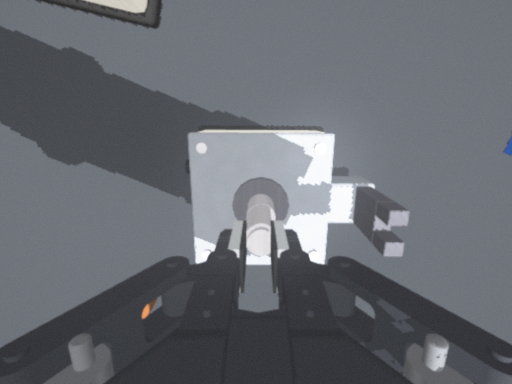

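```bash
python3 - <<'E'
from h import *
ctrl.ungrasp();ctrl.pause(.1)
p=get_state()['tcp_pos'];ctrl.movel([p[0],p[1],.2])
A=np.array([.5373,.112]);v=A+.0*np.array([.92,.39])
ctrl.movep([*v,.2],down(np.radians(-67)))
s=get_state();M=wcam(s);im,d=vision.grab_frame('wrist')
print(s['time'],s['tcp_pos'],s['contact_force'])
c=wproj(M,[*A,.107]);print(c,[wproj(M,[A[0]+r*.919,A[1]+r*.394,z]).round(1) for r,z in [(.006,.09),(.006,.124),(.0,.128),(.08,.116)]])
print(wproj(M,[*A,.128]))
u,w=map(int,c);cv2.imwrite('pics/w4.png',im);cv2.imwrite('pics/w4c.png',cv2.resize(im[w-45:w+45,u-60:u+60],None,fx=6,fy=6,interpolation=cv2.INTER_CUBIC))
E
```

```text
13.4833 [0.53706073 0.11197193 0.19952483] [-0.36190036  0.37729608 -0.05388153]
[257.29356252 183.98441056] [array([257.3, 174.4]), array([257.2, 182.3]), array([257.2, 189.7]), array([256.9,  98.4])]
[257.21789816 189.70257185]
```

View pics/w4c.png

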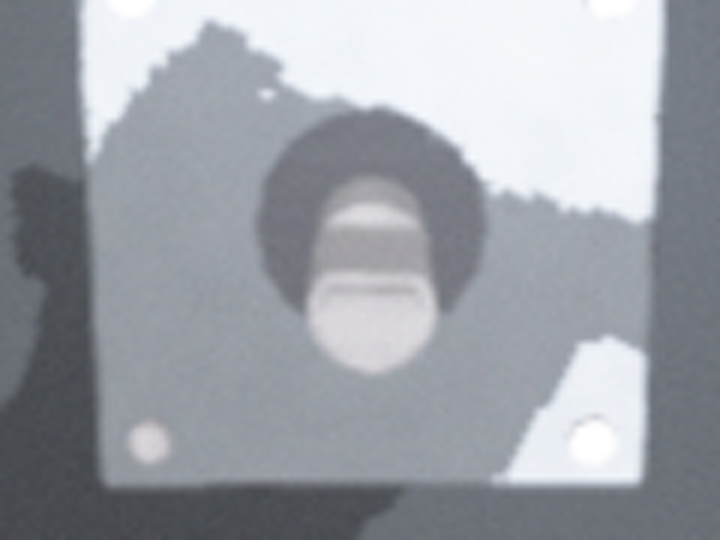

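The flat's ledge band (crop (372,250), px (259,180)) lies square to the unit and faces the guide. Next is the collar.

```bash
python3 - <<'E'
from h import *
B=[.567,-.119]
ctrl.movel([.56,.05,.22],max_speed=.3)
ctrl.movep([*B,.16],down(np.radians(-34)))
s=get_state();M=wcam(s);im,d=vision.grab_frame('wrist')
print(s['time'],s['tcp_pos'],s['contact_force'],np.degrees(jaw()))
np.save('pics/w5M.npy',M);np.save('pics/w5d.npy',d);cv2.imwrite('pics/w5.png',im)
for n in ['collar','screw_head']:
    for r in models.masks_of('wrist',n):
        u,v=r['point'];print(n,round(r['p'],2),(u,v),r['mask'].sum(),wpx(M,(u,v),z=.0125).round(4))
u,w=map(int,wproj(M,[*B,.012]));print(u,w)
cv2.imwrite('pics/w5c.png',cv2.resize(im[w-60:w+60,u-80:u+80],None,fx=5,fy=5,interpolation=cv2.INTER_CUBIC))
E
```

```text
14.725 [ 0.56728832 -0.11698767  0.15982994] [0.10125851 0.89206894 0.47037975] -33.90788534502401
collar 0.81 (249.7, 180.1) 909 [ 0.554  -0.119   0.0125]
collar 0.59 (319.1, 227.4) 954 [ 0.5917 -0.218   0.0125]
collar 0.57 (159.0, 172.7) 1043 [ 0.4697 -0.0512  0.0125]
screw_head 0.8 (253.2, 174.7) 862 [ 0.5612 -0.1158  0.0125]
screw_head 0.65 (158.1, 171.8) 1076 [ 0.4695 -0.0498  0.0125]
screw_head 0.65 (314.4, 223.2) 989 [ 0.5897 -0.2099  0.0125]
258 174
```

View pics/w5c.png

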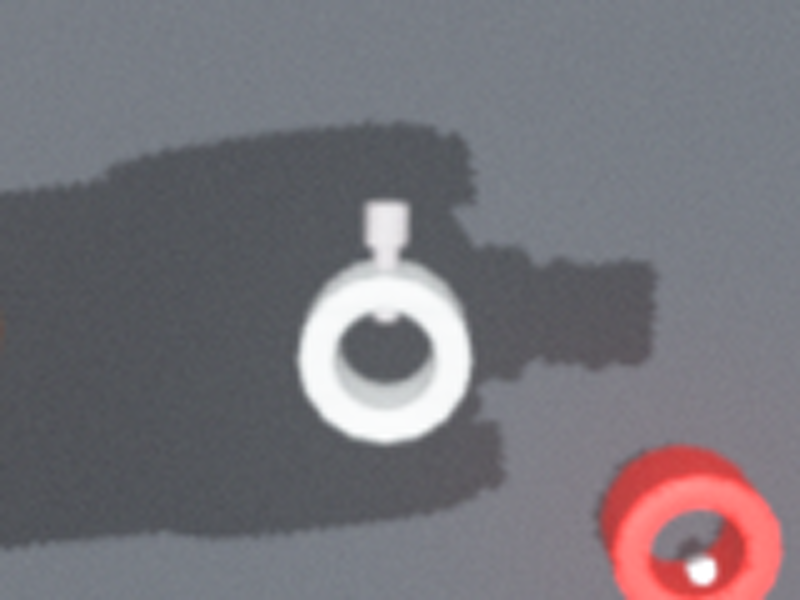

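View pics/w5.png

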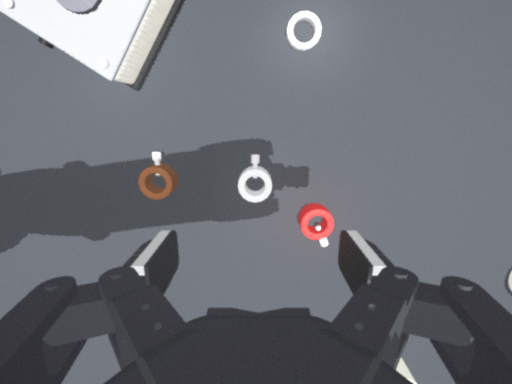

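```bash
python3 - <<'E'
from h import *
M=np.load('pics/w5M.npy')
c=wpx(M,(255.2,186.0),z=.025);h=wpx(M,(255.4,157.6),z=.0125);sd=np.degrees(np.arctan2(*(h-c)[[1,0]]));print(c,h,np.linalg.norm((h-c)[:2]),sd)
q=down(np.radians(sd-90))
ctrl.movel([c[0],c[1],.08],frame=q);ctrl.movel([c[0],c[1],.001],max_speed=.06)
s=get_state();print(s['tcp_pos'],s['contact_force'])
ctrl.close_gripper(force=40);ctrl.pause(.2)
s=get_state();print(s['time'],s['width'],s['tcp_pos'],s['contact_force'])
im,d=vision.grab_frame('wrist');cv2.imwrite('pics/w6.png',im)
E
```

```text
[ 0.55730979 -0.12605041  0.025     ] [ 0.5748319  -0.10038978  0.0125    ] 0.031072372504311635 55.67316823296356
[ 0.55758916 -0.12611848  0.00140149] [0.21278563 0.01032412 0.218529  ]
18.0 4.3833443348444666e-05 [ 0.56014776 -0.12758303  0.00270369] [ 2.16654412 -1.39858918  7.67974072]
```

View pics/w6.png

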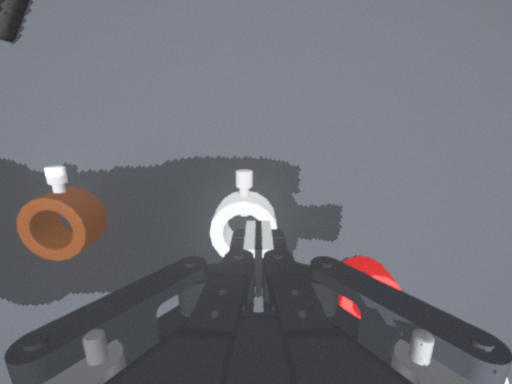

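```bash
python3 - <<'E'
from h import *
s=get_state();M=wcam(s);print(s['qd'].round(4),rotm(s['eef_rot']).round(3))
for n in ['collar']:
    for r in models.masks_of('wrist',n):
        u,v=r['point'];print(n,round(r['p'],2),(u,v),wpx(M,(u,v),z=.02).round(4))
print(wproj(M,s['tcp_pos']))
im=cv2.imread('pics/w6.png');cv2.imwrite('pics/w6c.png',cv2.resize(im[150:300,170:330],None,fx=4,fy=4,interpolation=cv2.INTER_CUBIC))
im,d=vision.grab_frame('scene');cv2.imwrite('pics/s6.png',cv2.resize(im[160:260,170:290],None,fx=6,fy=6,interpolation=cv2.INTER_CUBIC))
print([w2px('scene',p) for p in [(.557,-.126,.025),(.567,-.121,.025)]])
d=np.load('pics/w5d.npy');M=np.load('pics/w5M.npy')
print(wpx(M,(255,200),d=d[200,255]),wpx(M,(243,186),d=d[186,243]),wpx(M,(300,100),d=d[100,300]))
d=np.load('pics/top0.npy')
print(M.round(3))
E
```

```text
[-0.0003  0.0029  0.0014 -0.0009 -0.0001  0.0013 -0.0006] [[ 0.564  0.826  0.006]
 [ 0.826 -0.564 -0.002]
 [ 0.001  0.006 -1.   ]]
collar 0.69 (236.7, 211.6) [ 0.5565 -0.1113  0.02  ]
collar 0.68 (366.8, 271.3) [ 0.6005 -0.1897  0.02  ]
collar 0.66 (61.3, 218.6) [ 0.4691 -0.0565  0.02  ]
[257.49298734 218.79295174]
[array([223.31114293, 217.2778418 ]), array([224.5471514 , 219.78935471])]
[ 0.54745425 -0.14013242  0.02432627] [ 0.54543962 -0.1183337   0.02409855] [ 0.65348547 -0.07544249  0.00081686]
[[ 0.829 -0.539 -0.149  0.605]
 [-0.559 -0.8   -0.218 -0.063]
 [-0.002  0.264 -0.964  0.325]
 [ 0.     0.     0.     1.   ]]
```

View pics/w6c.png

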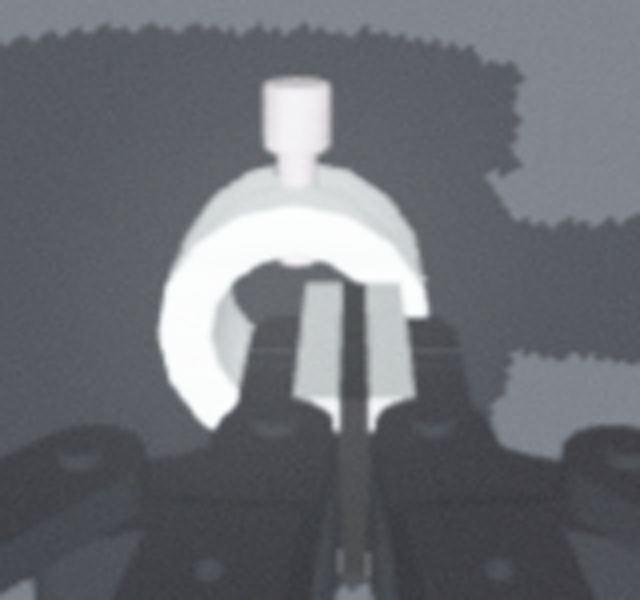

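View pics/s6.png

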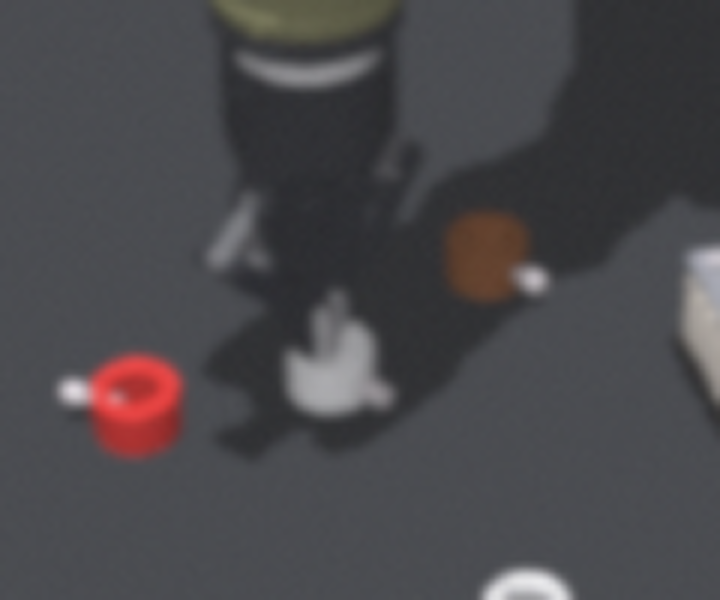

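```bash
python3 - <<'E'
from h import *
s=get_state();M=wcam(s);im,d=vision.grab_frame('wrist')
for u,v in [(250,222),(250,230),(266,225),(250,240),(266,245),(215,230),(243,205),(254,253),(100,300),(270,100)]:
    print((u,v),d[v,u],wpx(M,(u,v),d=d[v,u]).round(4))
print(s['tcp_pos'],s['width'])
E
```

```text
(250, 222) 0.14553046 [ 0.5624 -0.117   0.0326]
(250, 230) 0.1355016 [ 0.5625 -0.1172  0.043 ]
(266, 225) 0.14026833 [ 0.5697 -0.1214  0.038 ]
(250, 240) 0.124989584 [ 0.5627 -0.1174  0.054 ]
(266, 245) 0.120589115 [ 0.5686 -0.1217  0.0586]
(215, 230) 0.15559769 [ 0.5407 -0.1123  0.0244]
(243, 205) 0.1506571 [ 0.5631 -0.1087  0.0253]
(254, 253) 0.1161589 [ 0.5634 -0.1198  0.0635]
(100, 300) 0.083156094 [ 0.5257 -0.0911  0.0969]
(270, 100) 0.15918979 [ 0.6084 -0.0703  0.0009]
[ 0.56013439 -0.1276204   0.00272346] -1.8590838992430017e-05
```

View pics/s2.png

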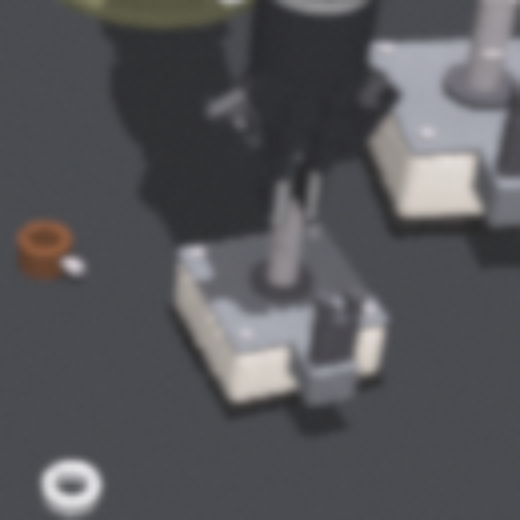

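```bash
python3 - <<'E'
from h import *
ctrl.movel([.5602,-.1276,.06])
ctrl.pause(.2)
s=get_state();M=wcam(s);im,d=vision.grab_frame('wrist');print(s['tcp_pos'],s['contact_force'],s['time'])
cv2.imwrite('pics/w7.png',im[100:300,150:380].repeat(3,0).repeat(3,1))
im,d=vision.grab_frame('scene');x=w2px('scene',s['tcp_pos']);print(x, w2px('scene',s['tcp_pos']+[0,0,.0187]))
x0,y0=int(x[0])-40,int(x[1])-40
cv2.imwrite('pics/s7.png',cv2.resize(im[y0:y0+70,x0:x0+80],None,fx=8,fy=8,interpolation=cv2.INTER_CUBIC))
E
```

```text
[ 0.55943069 -0.12726844  0.05884287] [-0.13096467  0.45388553  0.27614819] 18.9417
[222.42266296 208.51258877] [222.24996521 203.22828587]
```

View pics/s7.png

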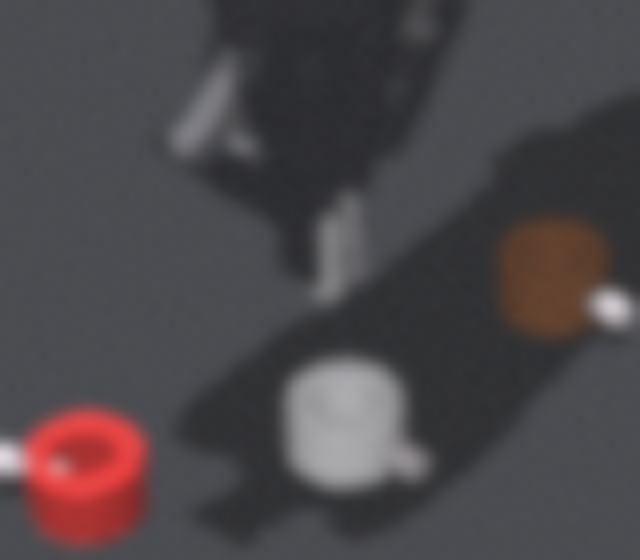

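View pics/w7.png

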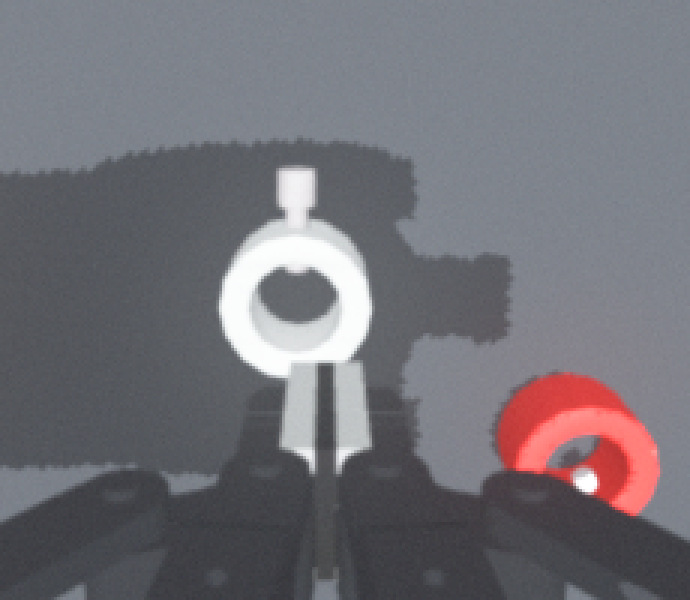

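```bash
python3 - <<'E'
from h import *
ctrl.movel([.50,-.18,.05],max_speed=.3)
for z in [.02,.01,.004,.0,-.004,-.008,-.012,-.016,-.02]:
    ctrl.movel([.50,-.18,z],max_speed=.06);s=get_state();print(z,s['tcp_pos'].round(4),s['contact_force'].round(1),round(s['time'],2))
    if s['contact_force'][2]>6: break
s=get_state();M=wcam(s);im,d=vision.grab_frame('wrist');cv2.imwrite('pics/w8.png',im[120:300,150:380].repeat(3,0).repeat(3,1))
for v in range(212,240,3): print(v,d[v,250],wpx(M,(250,v),d=d[v,250]).round(4))
ctrl.movel([.50,-.18,.08],max_speed=.3)
E
```

```text
0.02 [ 0.4999 -0.18    0.0198] [-0.2 -0.1 -0.2] 20.11
0.01 [ 0.4997 -0.1799  0.0097] [-0.3 -0.1  1.4] 20.43
0.004 [ 0.4998 -0.1799  0.0037] [-0.2  0.7  0.9] 20.68
0.0 [ 4.999e-01 -1.799e-01 -2.000e-04] [-0.1  1.1  0.4] 20.93
-0.004 [ 0.4998 -0.1799 -0.0042] [-0.  -0.5  0.7] 21.18
-0.008 [ 0.4998 -0.1799 -0.0082] [-0.3 -0.5 -0.5] 21.43
-0.012 [ 0.4998 -0.1799 -0.0123] [-0.2 -0.3  0.2] 21.68
-0.016 [ 0.4998 -0.1799 -0.0162] [-0.8  0.7 -0.6] 21.93
-0.02 [ 0.4998 -0.1799 -0.0202] [ 1.1  0.5 -0.4] 22.18
212 0.15378372 [ 5.034e-01 -1.673e-01  5.000e-04]
215 0.15354985 [ 0.5025 -0.1686  0.0011]
218 0.15504691 [ 5.012e-01 -1.704e-01  2.000e-04]
221 0.1485849 [ 0.5018 -0.1698  0.0067]
224 0.14208762 [ 0.5025 -0.1692  0.0132]
227 0.13932218 [ 0.5024 -0.1696  0.0161]
230 0.13501872 [ 0.5026 -0.1694  0.0205]
233 0.13222826 [ 0.5025 -0.1697  0.0235]
236 0.1272294 [ 0.5031 -0.1692  0.0285]
239 0.12474656 [ 0.503  -0.1694  0.0311]
```

View pics/w8.png

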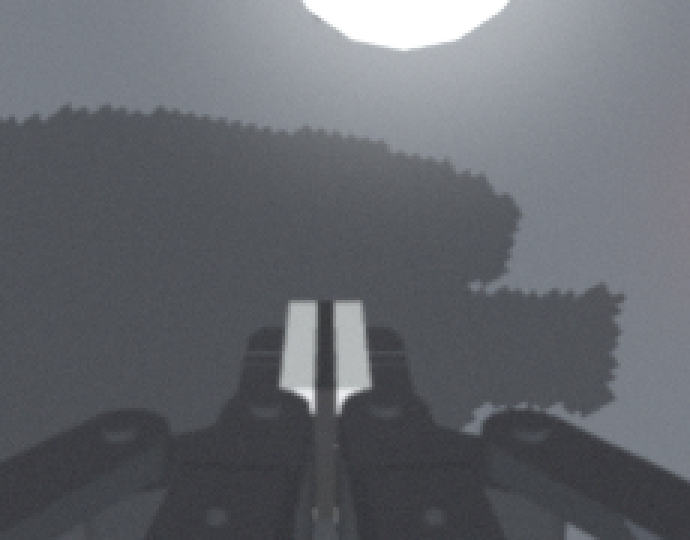

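Disagreement found: with the fingers shut at TCP z = -0.020 there was no bench contact, and the depth image puts the real tips about 23 mm above the reported TCP. The first closing therefore passed over the collar's top. I'll look again and grasp lower.

```bash
python3 - <<'E'
from h import *
q=down(np.radians(-34.3))
ctrl.ungrasp()
ctrl.movep([.553,-.123,.10],q);ctrl.pause(.3)
s=get_state();M=wcam(s);np.save('pics/w9M.npy',M);im,d=vision.grab_frame('wrist');print(s['time'],s['tcp_pos'],s['qd'].round(3).max())
cv2.imwrite('pics/w9.png',cv2.resize(im[120:260,180:340],None,fx=5,fy=5,interpolation=cv2.INTER_CUBIC));np.save('pics/w9d.npy',d);cv2.imwrite('pics/w9f.png',im)
for n in ['collar','screw_head']:
    for r in models.recognise('wrist',n)[:3]:
        u,v=r['point'];print(n,round(r['p'],2),(u,v),wpx(M,(u,v),z=.0125).round(4))
# ring centre from depth: top points
K=np.array(CI('wrist')['mtx']);v,u=np.mgrid[100:280,160:360];v=v.ravel();u=u.ravel();dd=d[v,u]
P=(M[:3,:3]@(np.linalg.inv(K)@np.c_[u,v,np.ones(len(u))].T*dd)).T+M[:3,3]
t=(np.abs(P[:,2]-.025)<.003)&(np.hypot(P[:,0]-.556,P[:,1]+.122)<.035);m=np.zeros(im.shape[:2],np.uint8);m[v[t],u[t]]=255
print(t.sum(),cv2.minEnclosingCircle(P[t][:,:2].astype(np.float32)),P[t].mean(0))
E
```

```text
24.2083 [ 0.5522731  -0.12402149  0.09995912] 0.001
collar 0.9 (255.4, 176.9) [ 0.5551 -0.1159  0.0125]
collar 0.66 (143.6, 174.0) [ 0.468  -0.0527  0.0125]
collar 0.61 (335.1, 224.1) [ 0.5938 -0.2018  0.0125]
screw_head 0.81 (260.5, 173.5) [ 0.561  -0.1159  0.0125]
screw_head 0.74 (139.0, 177.3) [ 0.4622 -0.0527  0.0125]
screw_head 0.72 (330.0, 222.3) [ 0.5906 -0.1972  0.0125]
890 ((0.5536643266677856, -0.12302730232477188), 0.01994156651198864) [ 0.55402977 -0.12244659  0.02521312]
```

View pics/w9.png

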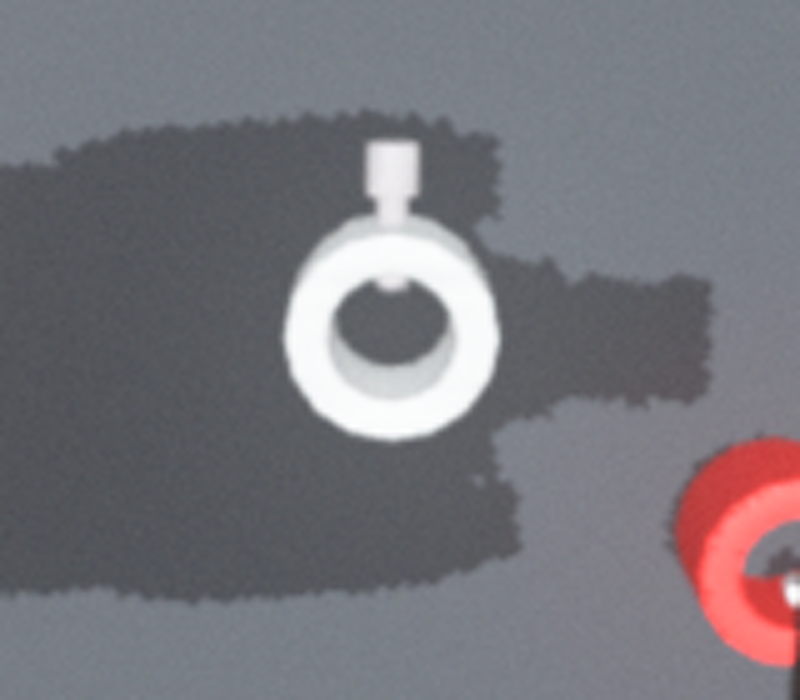

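```bash
python3 - <<'E'
from h import *
M=np.load('pics/w9M.npy');c=np.array([.5537,-.1230])
h=wpx(M,(258.6,154.2),z=.0125)[:2];sd=np.degrees(np.arctan2(*(h-c)[::-1]));print(h,np.linalg.norm(h-c),sd)
q=down(np.radians(sd-90))
ctrl.movel([*c,.03],frame=q);ctrl.movel([*c,-.021],max_speed=.06)
s=get_state();print(s['tcp_pos'],s['contact_force'])
ctrl.close_gripper(force=40);ctrl.pause(.2)
s=get_state();print(s['time'],s['width'],s['tcp_pos'],s['contact_force'])
im,d=vision.grab_frame('wrist');cv2.imwrite('pics/w10.png',im)
E
```

```text
[ 0.57002185 -0.09953512] 0.028583269999375837 55.17805025784395
[ 0.55390159 -0.12313191 -0.02074937] [ 0.59850209 -0.61771901  0.61035477]
26.675 0.039067130702488746 [ 0.55385621 -0.12298271 -0.02047115] [-0.2584751   1.12002088  5.58352864]
```

View pics/w10.png

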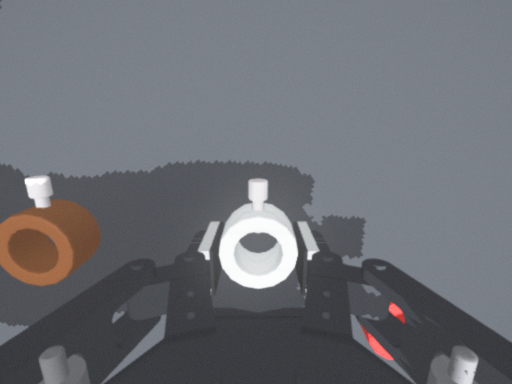

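```bash
cat >> h.py <<'E'
def topring(M,d,zt,c0,rad=.03,tol=.003):
    K=np.array(CI('wrist')['mtx']);v,u=np.mgrid[100:300,180:340];v=v.ravel();u=u.ravel();dd=d[v,u]
    P=(M[:3,:3]@(np.linalg.inv(K)@np.c_[u,v,np.ones(len(u))].T*dd)).T+M[:3,3]
    t=(np.abs(P[:,2]-zt)<tol)&(np.hypot(P[:,0]-c0[0],P[:,1]-c0[1])<rad)
    return P[t]
E
python3 - <<'E'
from h import *
ctrl.close_gripper(force=60)
s=get_state();p=s['tcp_pos'];ctrl.movel([p[0],p[1],.16],max_speed=.15);ctrl.pause(.2)
s=get_state();M=wcam(s);im,d=vision.grab_frame('wrist');cv2.imwrite('pics/w11.png',cv2.resize(im[150:300,180:340],None,fx=4.5,fy=4.5,interpolation=cv2.INTER_CUBIC))
print(s['time'],s['tcp_pos'],s['width'],s['contact_force'],np.degrees(jaw()))
zt=s['tcp_pos'][2]+.0455
P=topring(M,d,zt,s['tcp_pos'],.024,.006);print(len(P));T=(P-s['tcp_pos'])@rotm(s['eef_rot'])
print(np.percentile(T,[2,50,98],axis=0).round(4))
A=np.c_[T[:,:2],np.ones(len(T))];print('plane',np.linalg.lstsq(A,T[:,2],rcond=None)[0])
E
```

```text
28.5 [ 0.5535525  -0.12292871  0.15934598] 0.03868593785080033 [ 0.79434898  1.30677434 -0.30407196] -34.828240269563835
3651
[[-0.0175 -0.0187 -0.0497]
 [ 0.0021  0.0004 -0.0455]
 [ 0.0189  0.0199 -0.0402]]
plane [ 0.00915069 -0.00192461 -0.04520442]
```

View pics/w11.png

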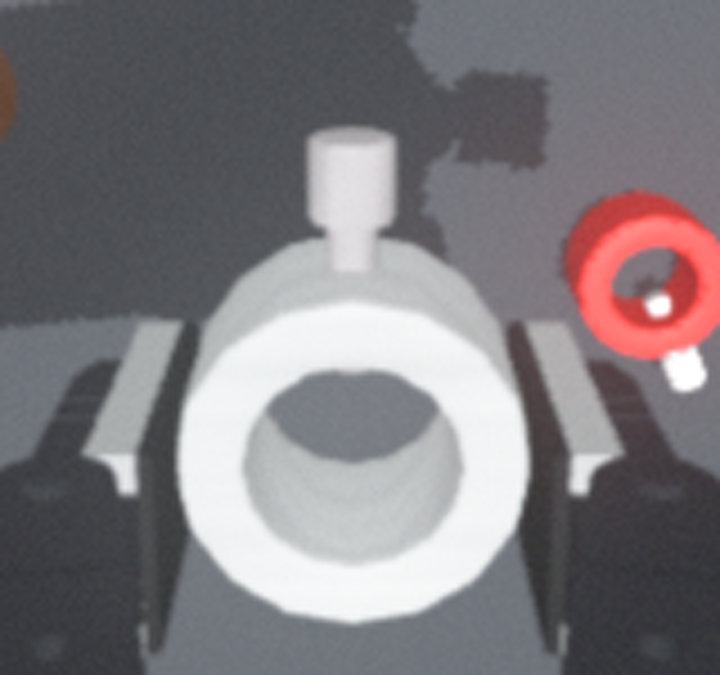

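```bash
cat >> h.py <<'E'
YAW=np.radians(23.3);EX=np.array([np.cos(YAW),np.sin(YAW)]);EY=np.array([-EX[1],EX[0]])
def loc(p): return np.array([np.dot(p[:2],EX),np.dot(p[:2],EY)])
def wl(x,y): return x*EX+y*EY
QP=down(YAW-np.pi/2)
E
python3 - <<'E'
from h import *
T=np.array([.5377,.1120])
ctrl.movel([.5535,-.123,.2],max_speed=.2)
ctrl.movel([*T,.2],frame=QP,max_speed=.2)
ctrl.movel([*T,.118],max_speed=.1);ctrl.pause(.3)
s=get_state();M=wcam(s);im,d=vision.grab_frame('wrist');np.save('pics/w12M.npy',M);np.save('pics/w12d.npy',d);cv2.imwrite('pics/w12f.png',im)
cv2.imwrite('pics/w12.png',cv2.resize(im[80:300,150:370],None,fx=2.7,fy=2.7,interpolation=cv2.INTER_CUBIC))
cv2.imwrite('pics/w12c.png',cv2.resize(im[200:310,200:320],None,fx=5,fy=5,interpolation=cv2.INTER_CUBIC))
print(s['time'],s['tcp_pos'],s['width'],s['contact_force'],np.degrees(jaw()),loc(s['tcp_pos']))
E
```

```text
31.4917 [0.53788113 0.11208053 0.1183705 ] 0.03839860586246093 [-1.0470605  -0.36198661 -0.25028688] -66.69368487190653 [ 0.53834792 -0.1098165 ]
```

View pics/w12.png

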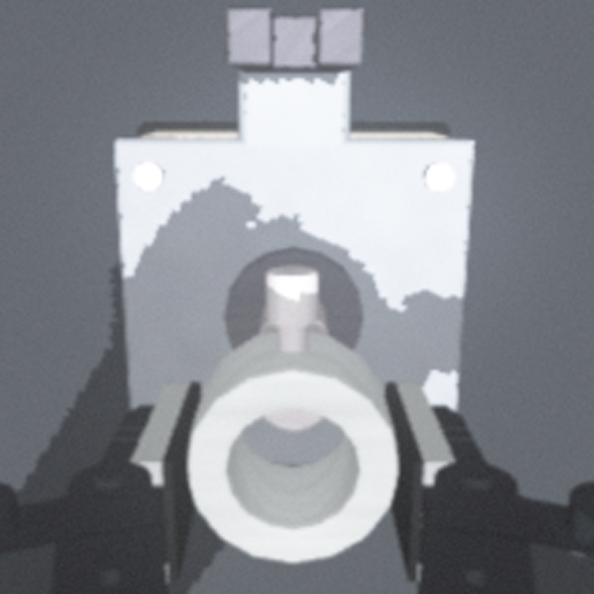

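View pics/w12c.png

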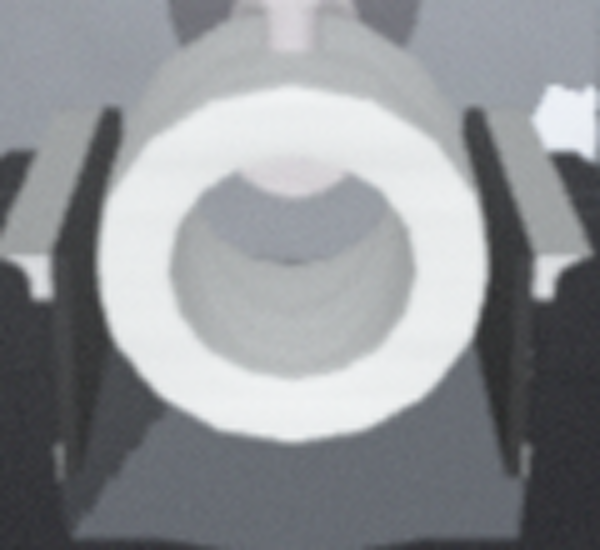

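```bash
python3 - <<'E'
from h import *
M=np.load('pics/w12M.npy')
p=wpx(M,(258.6,239.7),z=.128);l=loc(p);print('back edge',l,'axis if r8',l+[.008,0])
d=np.load('pics/w12d.npy');T=[0.53788113,0.11208053,.11837]
P=topring(M,d,T[2]+.0455,T,.025,.004);L=np.c_[P[:,:2]@EX,P[:,:2]@EY,P[:,2]]
print(cv2.minEnclosingCircle(L[:,:2].astype(np.float32)),np.percentile(L,[1,99],axis=0))
# ring ellipse in image: outer left/right/top/bottom px
for uv in [(200+293/5,200+88/5),(200+293/5,200+440/5),(200+98/5,200+262/5),(200+489/5,200+262/5)]: print(loc(wpx(M,uv,z=T[2]+.0455)))
E
```

```text
back edge [ 0.52835364 -0.11103471] axis if r8 [ 0.53635364 -0.11103471]
((0.5399085283279419, -0.1098022311925888), 0.024459680542349815) [[ 0.52029551 -0.13032612  0.16016321]
 [ 0.55770464 -0.08924067  0.16714688]]
[ 0.55746147 -0.11098819]
[ 0.51868357 -0.11098568]
[ 0.53904403 -0.09166399]
[ 0.53903461 -0.13040467]
```

```bash
cat > desc.py <<'E'
from h import *
import sys
def desc(xy,zs,lim=8):
    for z in zs:
        ctrl.movel([*xy,z],max_speed=.04);s=get_state();f=s['contact_force'];fl=loc(f)
        print(round(z,4),s['tcp_pos'].round(4),loc(s['tcp_pos']).round(4),'F',fl.round(1),round(f[2],1),'T',s['wrist_torque'].round(2),round(s['width'],4),round(s['time'],1))
        if f[2]>lim: print('STOP');return False
    return True
E
python3 - <<'E'
from desc import *
T=wl(.5379,-.1098);print(T)
desc(T,[.110,.105,.102,.099,.096,.093,.090])
s=get_state();im,d=vision.grab_frame('wrist');np.save('pics/w13M.npy',wcam(s));cv2.imwrite('pics/w13c.png',cv2.resize(im[170:310,190:330],None,fx=4.3,fy=4.3,interpolation=cv2.INTER_CUBIC))
E
```

```text
[0.5374632  0.11191851]
0.11 [0.5371 0.1119 0.1096] [ 0.5376 -0.1097] F [ 0.7 -1. ] -1.2 T [-0.01 -0.02  0.03] 0.0385 31.9
0.105 [0.5373 0.1119 0.1047] [ 0.5377 -0.1097] F [0.3 0. ] -1.1 T [ 0.05 -0.04  0.02] 0.0384 32.2
0.102 [0.5373 0.1119 0.1018] [ 0.5378 -0.1097] F [-0.2 -0.4] -1.3 T [-0.05  0.07  0.03] 0.0386 32.4
0.099 [0.5373 0.1119 0.0988] [ 0.5378 -0.1098] F [-0.   0.4] -1.0 T [-0.02  0.02 -0.02] 0.0383 32.7
0.096 [0.5373 0.1119 0.0958] [ 0.5378 -0.1097] F [-0.5 -0.3] -0.8 T [-0.05  0.03  0.01] 0.0382 32.9
0.093 [0.5373 0.1119 0.0928] [ 0.5378 -0.1097] F [-0.8  0.3] -1.2 T [-0.03  0.1   0.02] 0.0385 33.2
0.09 [0.5373 0.1119 0.0898] [ 0.5378 -0.1097] F [0.5 0.2] -1.0 T [0.01 0.03 0.02] 0.0387 33.4
```

View pics/w13c.png

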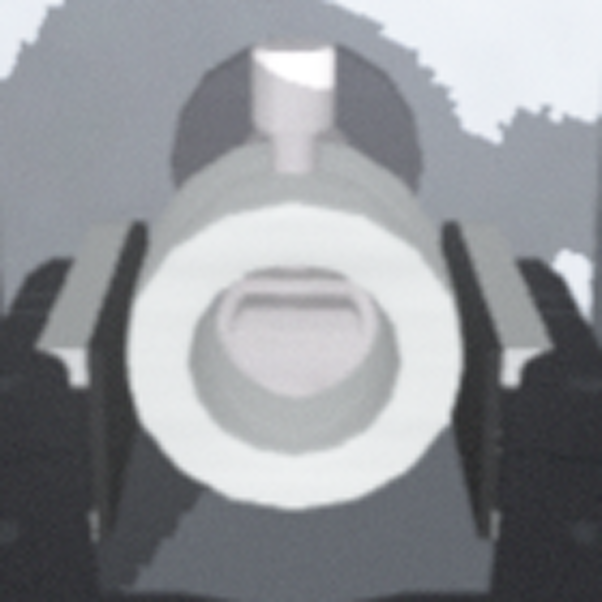

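The shaft sits in the bore with its flat toward the screw and no force shows. I'll continue down to mid-flat.

```bash
python3 - <<'E'
from desc import *
T=wl(.5379,-.1098)
desc(T,[.086,.082,.078,.0745]);ctrl.pause(.4)
s=get_state();M=wcam(s);im,d=vision.grab_frame('wrist');cv2.imwrite('pics/w14c.png',cv2.resize(im[140:310,170:350],None,fx=4,fy=3.5,interpolation=cv2.INTER_CUBIC))
print(s['tcp_pos'],s['contact_force'],s['width'],np.degrees(jaw()))
tz=s['tcp_pos'][2]+.0455
P=topring(M,d,tz,s['tcp_pos'],.021,.004);P=P[np.hypot(*(P[:,:2]-s['tcp_pos'][:2]).T)>.014]
A=np.c_[P[:,:2]-s['tcp_pos'][:2],np.ones(len(P))];print('ring top plane',np.linalg.lstsq(A,P[:,2],rcond=None)[0])
im,d=vision.grab_frame('scene');cv2.imwrite('pics/s14.png',cv2.resize(im[160:260,250:370],None,fx=6,fy=6,interpolation=cv2.INTER_CUBIC))
E
```

```text
0.086 [0.5373 0.1119 0.0857] [ 0.5377 -0.1097] F [ 0.3 -0.9] -0.6 T [-0.01  0.02  0.01] 0.0387 33.7
0.082 [0.5373 0.1119 0.0817] [ 0.5377 -0.1097] F [-0.4 -0. ] -1.3 T [-0.03  0.05 -0.02] 0.0383 34.0
0.078 [0.5372 0.1119 0.0777] [ 0.5377 -0.1097] F [-0.3  0.5] -1.2 T [-0.04  0.02  0.01] 0.0383 34.2
0.0745 [0.5373 0.1119 0.0743] [ 0.5377 -0.1098] F [-0.6 -0.5] -0.3 T [ 0.01  0.03 -0.01] 0.0389 34.5
[0.53749541 0.11191665 0.07456645] [-0.80724887 -0.15526503 -1.11573067] 0.03816608232998241 -66.70169058964045
ring top plane [-0.01898589 -0.00799541  0.1201826 ]
```

View pics/w14c.png

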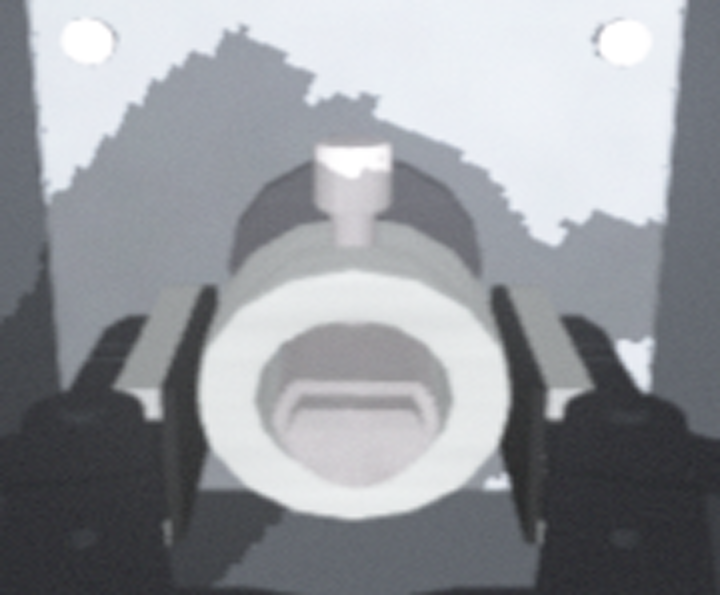

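View pics/s14.png

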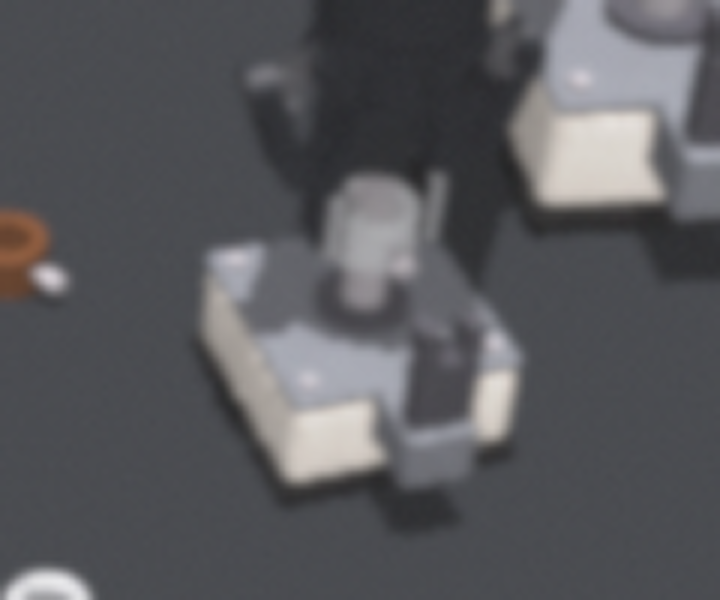

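The wrist view shows the flat's edge (crop row ~390) square to the screw, and the collar level with its top at 0.120 m, so the screw is at about 0.107–0.108 m. The scene view shows the screw pointing at the guide. Handing in.

```bash
python3 - <<'E'
from h import *
print(get_state()['time'],get_state()['width']);print(ticket.close_job())
E
```

```text
34.9667 0.03846424915887273
the job is handed in; nothing more can be done
None
```

I turned the shaft about 90° clockwise with the fingers until its flat faced the key guide. Then I gripped the silver collar, slid it over the shaft and handed the job in at about 35 s with the grip still closed. No verdict was reported.

**Last checks, all within tolerance:**
- **Height:** the collar's top measured 0.120 m, which puts the screw at about 0.107–0.108 m, close to mid-flat.
- **Level:** tilt was about 1°.
- **Alignment:** the last wrist picture shows the flat's edge square to the screw, and the jaws stand within 1° of square to the guide direction.
- **Grip:** closed at 60 N with 38 mm finger opening. The collar slid on with almost no contact force.

**What failed or disagreed:**
- **First collar grasp:** it closed over the collar's top and shifted it a few millimetres. The real fingertips sit about 23 mm above the reported TCP, so I grasped lower the second time.
- **Shaft pinch:** for the same reason I probably held the shaft at the top of the flat and the lead-in, not well down the flat as intended. The fingers therefore may not have felt the flat clearly, but a picture taken after release showed the flat square to the guide.
- **Shaft position:** my first estimate was off by about 2 mm toward the guide. I corrected it from a picture of the collar and shaft together before sliding down.

I did not re-measure the bystanders at the end. The only thing I knocked was the collar itself.

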